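# Shut the relay tester's cover and start the test

### The job

A black relay sits in one of the two stations of the relay tester, and a blue dust cap fills the other. Push the clear cover of the relay's station all the way down, without slamming it, then press that station's green start button fully in and let it go. Leave the other station, the red emergency stop and the relays lying around as they are, and pick nothing up.

Things in the scene. Friction and masses are not known exactly. Their poses are not given: they have to be found in the camera images.
- tester: grey bench-top tester, 225 x 340 mm, fixed, deck 85 mm high. Origin at bench level, 120 mm behind its front face, midway between stations; x axis front to back (away from the robot), y left, z up. Stations at y = +80 mm (left) and -80 mm (right): each a white nest block (85 x 90 mm, top 105 mm high), a start button in front, a clear cover hinged at the back. Hinge blocks end at x = 94 mm
- relay: the relay to be tested, loose in a nest: black, 32 x 40 mm, 30 mm high with a pale label on top. Origin at the centre of its underside, z up. It stands 18 mm proud of the nest block and clears the shut cover by 2 mm
- cap: blue dust cap, loose in the other nest: 32 x 40 mm, 22 mm high with a ridge. Origin at the centre of its underside
- nest_left (a point): centre of the pocket floor of the left station, 93 mm above the bench; its axes are the tester's. The relay or the cap stands here
- nest_right (a point): centre of the pocket floor of the right station, 93 mm above the bench; its axes are the tester's. The relay or the cap stands here
- lid_left (a joint): hinge of the left cover: 0 is fully shut (level), grows as it opens upward, about 1.57 is upright, stop at 1.75. A stiff friction hinge: the cover stays at whatever angle it is left, needs about 1.5 to 3.5 N at its free edge to push it shut, has no latch and no spring. It starts between 1.1 and 1.5
- lid_right (a joint): hinge of the right cover: 0 is fully shut (level), grows as it opens upward, about 1.57 is upright, stop at 1.75. A stiff friction hinge: the cover stays at whatever angle it is left, needs about 1.5 to 3.5 N at its free edge to push it shut, has no latch and no spring. It starts between 1.1 and 1.5
- lid_left_hinge (a point): middle of the left cover's hinge axis (the tester's y), 75 mm behind the tester's origin, 135 mm up; does not move. The point turns with the cover: -x points along the cover to its free edge, z is its outer normal (up when shut). Cover: clear plate 130 mm long, 130 mm wide in an aluminium frame, flat outer face 4 mm outside the axis, side rails to 20 mm inside it
- lid_right_hinge (a point): middle of the right cover's hinge axis (the tester's y), 75 mm behind the tester's origin, 135 mm up; does not move. The point turns with the cover: -x points along the cover to its free edge, z is its outer normal (up when shut). Cover: clear plate 130 mm long, 130 mm wide in an aluminium frame, flat outer face 4 mm outside the axis, side rails to 20 mm inside it
- lid_left_edge (a point): middle of the free edge of the left cover, on its outer face, 130 mm from the hinge axis (a black lip 50 mm wide stands out 7 mm further). With the cover shut it lies 55 mm in front of the tester's origin, 139 mm above the bench
- lid_right_edge (a point): middle of the free edge of the right cover, on its outer face, 130 mm from the hinge axis (a black lip 50 mm wide stands out 7 mm further). With the cover shut it lies 55 mm in front of the tester's origin, 139 mm above the bench
- start_left (a joint): green start button of the left station: 0 released, 6 mm fully in (moves straight down); about 1.5 N to begin, 5 N at the bottom; springs back when let go
- start_right (a joint): green start button of the right station: 0 released, 6 mm fully in (moves straight down); about 1.5 N to begin, 5 N at the bottom; springs back when let go
- start_left_top (a point): centre of the top face of the left green start button (28 mm across, in a black collar of 44 mm), 95 mm in front of the tester's origin, 107 mm above the bench when released. 40 mm from it to the shut cover's free edge
- start_right_top (a point): centre of the top face of the right green start button (28 mm across, in a black collar of 44 mm), 95 mm in front of the tester's origin, 107 mm above the bench when released. 40 mm from it to the shut cover's free edge
- stop (a joint): red emergency stop button between the start buttons: 0 released, 6 mm pressed. Leave alone
- stop_top (a point): centre of the top of the red emergency stop (32 mm across, yellow collar), 90 mm in front of the tester's origin, midway between the stations, 107 mm above the bench
- tray: flat kraft cardboard tray with nine cells, 150 x 190 x 22 mm, fixed; origin at the centre of its underside. Left of the tester
- relay_a: another loose black relay like the first (32 x 40 x 30 mm), in a cell of the tray; origin at the centre of its underside. Leave alone
- relay_b: another loose black relay like the first (32 x 40 x 30 mm), in a cell of the tray; origin at the centre of its underside. Leave alone
- relay_c: another loose black relay like the first (32 x 40 x 30 mm), on the bench right of the tester; origin at the centre of its underside. Leave alone
- relay_d: another loose black relay like the first (32 x 40 x 30 mm), on the bench right of the tester; origin at the centre of its underside. Leave alone
Things that resemble listed ones, but are neither listed nor needed, are in the scene too. Leave any pink look-alike of the cap alone.

How it is judged:
On the way, in this order (a step that is already met when the one before it is completed fails the run):
1. the cover of the relay's station is fully shut (((horizontal distance between relay and nest_left below 0.02 m and value of joint lid_left below 0.04 rad) or (horizontal distance between relay and nest_right below 0.02 m and value of joint lid_right below 0.04 rad))), for 0.2 s.
2. that station's start button is pressed in with the cover shut (((horizontal distance between relay and nest_left below 0.02 m and value of joint lid_left below 0.04 rad and value of joint start_left above 0.004 m) or (horizontal distance between relay and nest_right below 0.02 m and value of joint lid_right below 0.04 rad and value of joint start_right above 0.004 m))), for 0.1 s.
At the end, for the whole second after the job is handed in: the cover of the station holding the relay is shut to within 0.04 rad, its start button and all others are released (under 1.5 mm), the other cover still stands open (above 1.0 rad), relay and dust cap rest in their nests within 8 mm, and the other relays are within 15 mm of where they were (((horizontal distance between relay and nest_left below 0.02 m and value of joint lid_left below 0.04 rad and velocity of joint lid_left below 0.05 rad/s and value of joint lid_right above 1 rad and value of joint each of start_left, start_right below 0.0015 m and horizontal distance between cap and nest_right below 0.008 m and horizontal distance between relay and nest_left below 0.008 m) or (horizontal distance between relay and nest_right below 0.02 m and value of joint lid_right below 0.04 rad and velocity of joint lid_right below 0.05 rad/s and value of joint lid_left above 1 rad and value of joint each of start_right, start_left below 0.0015 m and horizontal distance between cap and nest_left below 0.008 m and horizontal distance between relay and nest_right below 0.008 m)) and value of joint stop below 0.0015 m and distance of each of relay_a, relay_b, relay_c, relay_d from where it was at the start of the episode below 0.015 m and linear speed of each of relay, cap below 0.02 m/s); the robot touches nothing.
It fails at once if a start button is pressed while its cover is not shut (button over 3 mm, cover above 0.06 rad) ((value of joint start_left above 0.003 m and value of joint lid_left above 0.06 rad) or (value of joint start_right above 0.003 m and value of joint lid_right above 0.06 rad)).
It fails at once if a wrong button is pressed: the start button of the station without the relay (over 3 mm) or the emergency stop (over 2 mm) (((horizontal distance between relay and nest_left below 0.02 m and value of joint start_right above 0.003 m) or (horizontal distance between relay and nest_right below 0.02 m and value of joint start_left above 0.003 m)) or value of joint stop above 0.002 m).
It fails at once if the other station's cover is moved (its free edge by more than 20 mm) ((horizontal distance between relay and nest_left below 0.02 m and distance of lid_right_edge from where it was at the start of the episode above 0.02 m) or (horizontal distance between relay and nest_right below 0.02 m and distance of lid_left_edge from where it was at the start of the episode above 0.02 m)).
It fails at once if a cover is slammed (closing faster than 3 rad/s, about 0.4 m/s at its edge, within the last 0.3 rad) ((velocity of joint lid_left below -3 rad/s and value of joint lid_left below 0.3 rad) or (velocity of joint lid_right below -3 rad/s and value of joint lid_right below 0.3 rad)).
It fails at once if the relay or the dust cap is lifted or shifted (more than 10 mm), or another relay is picked up or shoved (more than 15 mm) (distance of any of relay, cap from where it was at the start of the episode above 0.01 m or distance of any of relay_a, relay_b, relay_c, relay_d from where it was at the start of the episode above 0.015 m).
It also fails if it takes over 42 s, if anything falls off the work surface, if the arm or the gripper's body presses on something with over 40 N, if the wrist force passes 120 N, or if a joint passes its speed limit or range.

### The arm

A 6-joint arm with a two-finger parallel gripper is mounted at the origin on the work surface. World frame = base frame: x ahead of the robot, y to its left, z up, the work surface at z = 0. Lengths are in m, angles in rad, forces in N, time in s.
With the tool pointing down it reaches from about 0.35 to 0.775 m from the base axis. Payload 7.3 kg.
Tool frame: the origin (TCP) lies at the very end of the fingers, on their centre line; the grasp point (between the pads) lies 19 mm behind it; z points along the fingers, y is the line along which they close (so a half turn about z gives the same grasp; the last joint's range is limited). The gripper opens to 92 mm and grips with 3 to 60 N. Pads are 19 mm wide; open, the fingers measure 130 mm over their backs; the gripper's body (75 mm by 190 mm) begins 47 mm behind the grasp point.
Start: joints at [1.195, 0.342, 1.524, -0, 1.275, -0.146], TCP at [0.12, 0.511, 0.193] pointing down, gripper open.
Joint ranges: [-2.53, 2.53], [-0.77, 2.02], [0.04, 2.7], [-1, 4.14], [0.28, 2.66], [-3.11, 3.11]. Speed limits (rad/s): [2.57, 2.57, 3.14, 3.14, 3.14, 3.14].

### API

Orientations are given as [roll, pitch, yaw] about the fixed x, y, z axes, in that order (R = Rz(yaw) Ry(pitch) Rx(roll)).
In Python, from cell import robot gives the robot as it stands.
- The arm moves only by the tool apply_moves, never from a script. Its argument "motion" is text: rows parted by semicolons, each of 7 numbers parted by spaces: the opening in per cent of the stroke, from 0 (shut) to 100 (fully open), then the shift along the tool's x, y, z in cm, then the turn, a rotation vector about the tool's x, y, z in rad. A call has 1 to 20 rows; each row shifts and turns the commanded pose from where the row before left it, along the tool's axes as they then stand; what a row does not reach is not made up. A row lasts 1/8 s, in which the tool goes at most 62.5 mm and 10.7 degrees, less where a joint would pass 70% of its speed; a pose out of reach is approached as far as the arm can. A call with a gripper value outside its range is refused whole. The fingers move at their own pace and stop on an object; "force" is the grip in N (left out, the last holds). Time passes only in rows, so rows that do not move let the fingers close. It gives the time, the measured TCP pose, the force, the opening and the grip force at its end, in the units of the state.
- robot.observe(): the state, without advancing time (a new reading comes with each control period).
- robot.read_camera(name): name is "scene" or "top" or "wrist"; returns a dict with "img" (384x512x3 uint8, red, green, blue), "fovy" (degrees; the focal length in pixels is half the picture's height over the tangent of half this angle, whatever the lens; pixels are square), "cx", "cy" (the principal point, pixels), "k1" (the pictures are not rectified: a ray, as slopes to the right and down, at radius r is drawn at 1 + k1 r^2 times it, then the intrinsics apply), "R" (3x3) and "t" (3): a world point X has camera coordinates R X + t; the wrist camera has in their place "hand_eye" (4x4, takes a point from camera to tool coordinates, whose origin is the TCP and whose axes are the flange's). Camera axes: x right, y down, z forward; pixel columns grow to the right and rows downward; lengths in m; the calibration is good to about 2 mm. A picture is of the moment at which its call begins: read the wrist's pose just before it. There is no depth.
- robot.hand_in(): hands the job in; it is judged then, once.
Trained networks look in a picture, given as the dict that the camera call returned (one of the last four; its "shot" number tells which), for a name from the list of things; names that differ only in an ending like _2 or _b are one class to them, and where a whole thing is asked for, a point or a joint stands for the part that bears it (a point fixed in the world has none). Each returns a list of dicts, best first, with "score" (0 to 1); they miss things now and then, are a little off and sometimes report something else, mostly with a low value. They report only what shows in the picture. A call takes as long as a camera call. They do not tell look-alikes from the thing itself.
- robot.search_frame(target, picture): "centre" ([x, y, z] in m, in world coordinates, good to about 4 mm: the middle of the surface that is visible of it).
- robot.trace(target, picture): "pixels" (384x512 bool, what is visible of it).
The state is a dict: "time": time; "qpos": joint angles; "qvel": joint speeds; "joint_efforts": joint torques, N m; "tool_pos": TCP position; "tool_rot": TCP orientation; "contact_force": force on the tool from outside, world axes, zero at the start; "torque": the same for the moment, N m; "opening": finger opening in m; "grip_force": force on a finger pad.
Only numpy, scipy, OpenCV 4.12 (cv2) and the standard library are available. Lean on these libraries where they do the work, as an engineer would, in place of code of your own. Each camera call takes 0.05 s, during which the arm holds its last target. There are 200 camera calls.

## Working session

There is one attempt and no reset: what is moved stays moved. The work goes in short steps, Python scripts to look and compute and a tool call to move; the robot and the scene stay as the last step left them, time stands still between calls to the robot, and variables do not carry over. Pictures are saved under pics/ and viewed, at most 10 in all, crops included, and the job is handed in when it is done.

Besides the shell and the picture viewer there is one more tool, called after "Request:" in YAML: its name, and indented under it one key for each argument. apply_moves: Moves the arm, as the interface text tells. Its arguments: {"type":"object","properties":{"motion":{"type":"string"},"force":{"type":"number"}},"required":["motion"]}

```bash
mkdir -p pics; cat > h.py <<'E'
import numpy as np, cv2
from cell import robot
def save(p,n): cv2.imwrite('pics/'+n,p['img'][:,:,::-1])
def proj(p,X):
    f=192/np.tan(np.radians(p['fovy'])/2); c=np.atleast_2d(X)@np.array(p['R']).T+p['t']; s=c[:,:2]/c[:,2:]
    s=s*(1+p['k1']*(s**2).sum(1,keepdims=True)); return s*f+[p['cx'],p['cy']]
E
python3 - <<'E'
from h import *
print({k:v for k,v in robot.observe().items() if k in('time','tool_pos','tool_rot','contact_force')})
ims=[]
for c in('scene','top'):
    p=robot.read_camera(c); ims.append(p['img'])
    for t in('tester','relay','cap','stop_top','start_left_top','lid_left_edge','tray'):
        print(c,t,[(np.round(d['centre'],3).tolist(),round(d['score'],2),proj(p,d['centre']).round().tolist()[0]) for d in robot.search_frame(t,p)[:6]])
    save({'img':p['img']},c+'0.png')
E
```

```text
{'time': 0.0, 'tool_pos': array([0.11938687, 0.51076476, 0.19202666]), 'tool_rot': array([-3.14000459e+00, -2.18669415e-04,  2.91180283e+00]), 'contact_force': array([ 0.69317786, -0.3932889 , -0.14228853])}
scene tester [([0.63, -0.017, 0.088], 0.79, [258.0, 212.0])]
scene relay [([0.456, -0.369, 0.026], 0.63, [132.0, 236.0]), ([0.555, -0.38, 0.027], 0.5, [142.0, 260.0])]
scene cap [([0.601, 0.274, 0.013], 0.68, [322.0, 187.0])]
scene stop_top []
scene start_left_top [([0.458, 0.084, 0.103], 0.39, [255.0, 165.0]), ([0.553, -0.383, 0.028], 0.34, [140.0, 260.0])]
scene lid_left_edge [([0.609, 0.097, 0.204], 0.9, [287.0, 167.0])]
scene tray [([0.455, 0.391, 0.007], 0.88, [321.0, 153.0])]
top tester [([0.544, 0.02, 0.086], 0.62, [255.0, 178.0])]
top relay [([0.54, -0.369, 0.032], 0.75, [397.0, 184.0]), ([0.42, 0.422, 0.035], 0.73, [104.0, 226.0]), ([0.446, -0.365, 0.031], 0.73, [397.0, 219.0]), ([0.545, 0.019, 0.085], 0.72, [256.0, 178.0]), ([0.566, -0.054, 0.118], 0.65, [284.0, 167.0]), ([0.38, 0.352, 0.037], 0.49, [129.0, 241.0])]
top cap [([0.59, 0.269, 0.015], 0.59, [165.0, 166.0]), ([0.551, 0.106, 0.11], 0.55, [222.0, 173.0])]
top stop_top [([0.471, 0.013, 0.106], 0.69, [258.0, 204.0])]
top start_left_top [([0.46, 0.093, 0.107], 0.52, [227.0, 209.0])]
top lid_left_edge [([0.59, 0.111, 0.264], 0.78, [216.0, 142.0]), ([0.55, 0.106, 0.11], 0.71, [222.0, 173.0])]
top tray [([0.436, 0.362, 0.002], 0.71, [129.0, 222.0])]
```

View pics/scene0.png

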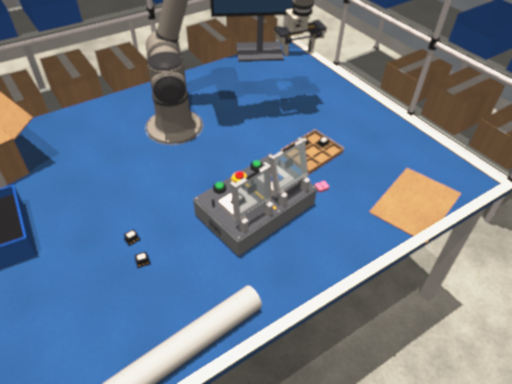

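View pics/top0.png

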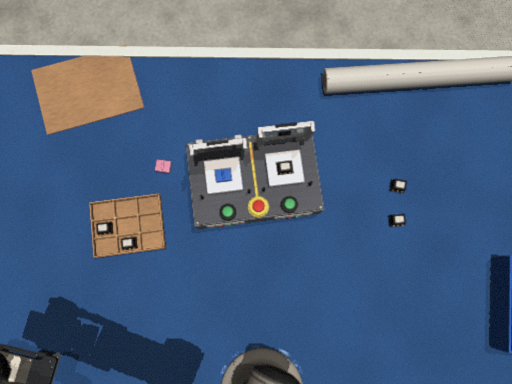

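The top view shows the black relay in the right nest at (285,167) and the blue cap in the left nest at (223,175). Green buttons are at (228,211) and (289,204), and the red stop is at (258,206). Things that could be taken for the relay are at (397,184), (397,219), (104,226) and (129,241), and the pink cap look-alike is at (163,166). I choose the right station and will check it in a crop.

```bash
cat >> h.py <<'E'
from scipy.optimize import least_squares
def back(p,uv,z):
    return least_squares(lambda q: proj(p,[q[0],q[1],z])[0]-uv,[.5,0]).x
def T(pose,l):
    x,y,a=pose; l=np.atleast_2d(l); c,s=np.cos(a),np.sin(a)
    return np.c_[x+c*l[:,0]-s*l[:,1], y+s*l[:,0]+c*l[:,1], l[:,2]]
E
python3 - <<'E'
from h import *
def cen(p,m,lo,hi):
    n,_,st,c=cv2.connectedComponentsWithStats(m.astype(np.uint8)); 
    return [(c[i].round(1).tolist(),int(st[i,4])) for i in range(1,n) if st[i,4]>12]
P={}
for c in('top','scene'):
    p=robot.read_camera(c); i=p['img'].astype(int); r,g,b=i[...,0],i[...,1],i[...,2]
    print(c,'green',cen(p,(g>1.6*r)&(g>1.4*b)&(g>60),0,0),'red',cen(p,(r>2.2*g)&(r>2*b)&(r>120),0,0))
    P[c]=p
    if c=='top':
        gr=sorted([q[0] for q in cen(p,(g>1.6*r)&(g>1.4*b)&(g>60),0,0)])
        G=np.array([back(p,q,.107) for q in gr]); print(G, np.linalg.norm(G[0]-G[1]))
        d=G[0]-G[1]; a=np.arctan2(-d[0],d[1]); m=G.mean(0); o=m+.095*np.array([np.cos(a),np.sin(a)]); pose=[*o,a]; print('pose',pose)
        L=[[-.095,.08,.107],[-.095,-.08,.107],[-.09,0,.107],[0,.08,.115],[0,-.08,.123],[.075,.08,.135],[.075,-.08,.135]]
        print('T',T(pose,L).round(3).tolist()); print(proj(p,T(pose,L)).round(1).tolist())
    else: print(proj(p,T(pose,L)).round(1).tolist())
A=cv2.resize(P['top']['img'][110:230,175:335],None,fx=5,fy=5,interpolation=2)[:600]
B=cv2.resize(P['scene']['img'][130:250,190:320],None,fx=4,fy=4,interpolation=2)
cv2.imwrite('pics/cropA.png',A[:,:,::-1]); cv2.imwrite('pics/cropB.png',B[:,:,::-1])
for c in P: print(c,[(np.round(d['centre'],3).tolist(),round(d['score'],2)) for d in robot.search_frame('lid_right_edge',P[c])])
for c in P:
  for th in(1.1,1.2,1.3,1.4,1.5):
    e=[[.075-.13*np.cos(th)-.004*np.sin(th)*0, y, .135+.13*np.sin(th)] for y in(-.145,-.015,.015,.145)]
    print(c,th,proj(P[c],T(pose,e)).round(0).tolist())
E
```

```text
top green [([289.2, 203.3], 102), ([227.1, 211.1], 103)] red [([258.1, 205.4], 98)]
[[ 0.45319317  0.09130572]
 [ 0.47430801 -0.06676907]] 0.15947876094656377
pose [np.float64(0.5579142560634544), np.float64(0.02484623485990354), np.float64(0.13278893611212716)]
T [[0.453, 0.092, 0.107], [0.474, -0.067, 0.107], [0.469, 0.013, 0.107], [0.547, 0.104, 0.115], [0.569, -0.054, 0.123], [0.622, 0.114, 0.135], [0.643, -0.045, 0.135]]
[[227.0, 211.1], [289.3, 203.3], [258.0, 205.3], [222.5, 174.1], [284.6, 165.8], [218.6, 143.8], [280.9, 136.3]]
scene green [([256.2, 163.9], 51), ([219.1, 185.8], 56)] red [([239.1, 174.4], 39)]
[[255.6, 161.9], [218.3, 183.6], [238.4, 173.3], [275.1, 175.1], [237.3, 196.7], [291.8, 183.3], [253.6, 208.0]]
top [([0.634, -0.044, 0.232], 0.62)]
scene [([0.639, -0.058, 0.207], 0.56)]
top 1.1 [[316.0, 143.0], [260.0, 150.0], [247.0, 152.0], [190.0, 158.0]]
top 1.2 [[315.0, 138.0], [259.0, 144.0], [246.0, 146.0], [190.0, 153.0]]
top 1.3 [[315.0, 132.0], [259.0, 139.0], [246.0, 140.0], [189.0, 147.0]]
top 1.4 [[314.0, 126.0], [258.0, 133.0], [245.0, 135.0], [188.0, 141.0]]
top 1.5 [[313.0, 121.0], [257.0, 128.0], [244.0, 129.0], [187.0, 136.0]]
scene 1.1 [[223.0, 179.0], [258.0, 159.0], [265.0, 155.0], [296.0, 137.0]]
scene 1.2 [[226.0, 180.0], [260.0, 160.0], [268.0, 156.0], [299.0, 137.0]]
scene 1.3 [[228.0, 182.0], [263.0, 161.0], [271.0, 157.0], [302.0, 138.0]]
scene 1.4 [[231.0, 184.0], [266.0, 163.0], [274.0, 158.0], [305.0, 140.0]]
scene 1.5 [[234.0, 186.0], [269.0, 165.0], [277.0, 160.0], [309.0, 141.0]]
```

View pics/cropA.png

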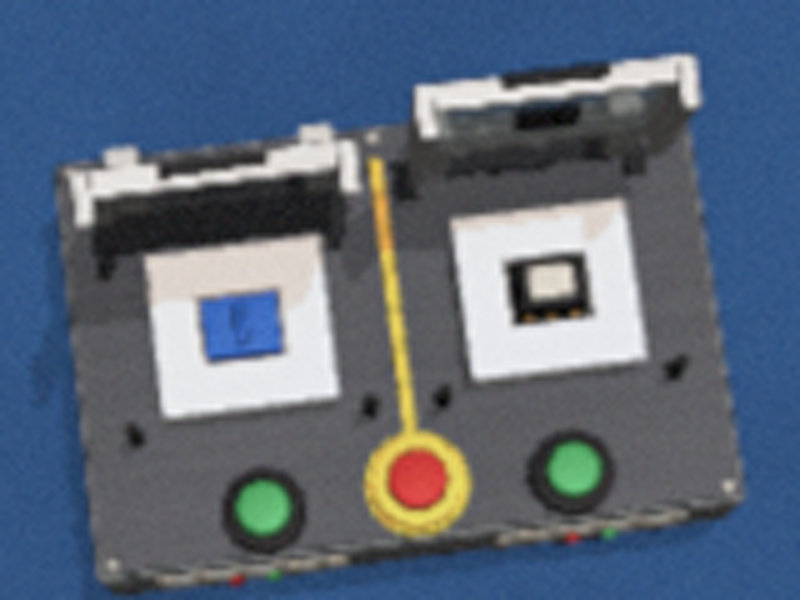

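View pics/cropB.png

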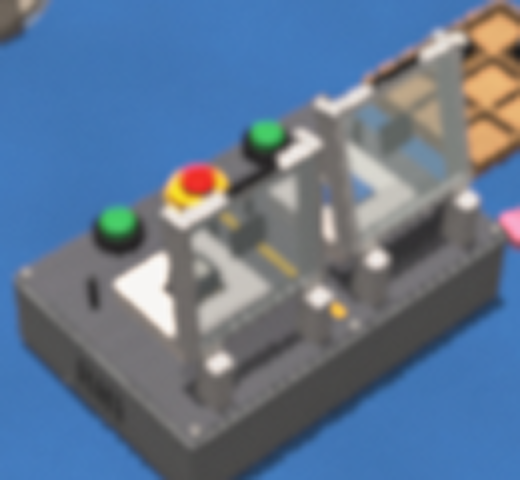

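The crops confirm it: the black relay with the pale label is in the right nest (crop A 548,285), with the blue cap on the left. The right cover is near upright (about 1.48 rad, far edge at the top-view pixels (258,128) to (314,122)), and the left cover is at about 1.3. I'll raise the arm, shut the fingers and turn so the tool axes align with the tester.

Request:
apply_moves:
  motion: "0 0 0 -5 0 0 0;0 0 0 -5 0 0 0;0 0 0 -5 0 0 0;0 0 0 0 0 0 0.15;0 0 0 0 0 0 0.15;0 0 0 0 0 0 0.15;0 0 0 0 0 0 0.15;0 0 0 0 0 0 0.15;0 0 0 0 0 0 0.15;0 0 0 0 0 0 0.15;0 0 0 0 0 0 0.158;0 0 0 0 0 0 0"

```text
time: 2.5
tool_pos: [0.1196, 0.5112, 0.3427]
tool_rot: [3.142, -0.0, 1.705]
contact_force: [-0.2, 0.6, 0.5]
opening: 0.0004
grip_force: 0.0
```

Request:
apply_moves:
  motion: "0 -3.4 2.7 0 0 0 0;0 -3.4 2.7 0 0 0 0;0 -3.4 2.7 0 0 0 0;0 -3.4 2.7 0 0 0 0;0 -3.4 2.7 0 0 0 0;0 -3.4 2.7 0 0 0 0;0 -3.4 2.7 0 0 0 0;0 -3.4 2.7 0 0 0 0;0 -3.4 2.7 0 0 0 0;0 -3.4 2.7 0 0 0 0;0 -3.4 2.7 0 0 0 0;0 -3.4 2.7 0 0 0 0;0 -3.4 2.7 0 0 0 0;0 -3.4 2.7 0 0 0 0;0 -3.4 2.7 0 0 0 0;0 -3.4 2.7 0 0 0 0;0 -3.4 2.7 0 0 0 0;0 -3.4 2.7 0 0 0 0;0 0 0 0 0 0 0"

```text
time: 4.88
tool_pos: [0.6837, -0.0336, 0.3397]
tool_rot: [-3.138, -0.001, 1.704]
contact_force: [-0.3, 0.9, -0.7]
opening: 0.0003
grip_force: 0.0
```

```bash
cat >> h.py <<'E'
POSE=[.558,.0248,.1328]
def tst(X):
    d=np.array(X[:2])-POSE[:2]; c,s=np.cos(POSE[2]),np.sin(POSE[2]); return np.round([c*d[0]+s*d[1],-s*d[0]+c*d[1],X[2]],4)
def wrist():
    o=robot.observe(); p=robot.read_camera('wrist'); from scipy.spatial.transform import Rotation as Ro
    W=np.eye(4); W[:3,:3]=Ro.from_euler('xyz',o['tool_rot']).as_matrix(); W[:3,3]=o['tool_pos']
    C=np.linalg.inv(W@np.array(p['hand_eye'])); p['R']=C[:3,:3]; p['t']=C[:3,3]; return o,p
E
python3 - <<'E'
from h import *
o,p=wrist(); print(tst(o['tool_pos']),o['time'],np.round(o['contact_force'],1)); save(p,'w1.png')
L=[[-.095,-.08,.107],[0,-.08,.123],[.075,-.08,.135],[-.09,0,.107]]
print(proj(p,T(POSE,L)).round().tolist())
for th in(1.35,1.4,1.45,1.5,1.55):
    print(th,proj(p,T(POSE,[[.075-.13*np.cos(th)+.004*np.sin(th),y,.135+.13*np.sin(th)+.004*np.cos(th)] for y in(-.145,-.08,-.015)])).round().tolist())
print([(tst(d['centre']),d['score']) for d in robot.search_frame('lid_right_edge',p)])
E
```

```text
[ 0.1169 -0.0745  0.3397] 4.875 [-0.3  0.9 -0.7]
[[101.0, 161.0], [165.0, 163.0], [220.0, 165.0], [97.0, 102.0]]
1.35 [[183.0, 258.0], [179.0, 195.0], [174.0, 122.0]]
1.4 [[190.0, 259.0], [185.0, 195.0], [181.0, 122.0]]
1.45 [[196.0, 259.0], [192.0, 195.0], [188.0, 122.0]]
1.5 [[203.0, 260.0], [199.0, 195.0], [196.0, 122.0]]
1.55 [[210.0, 260.0], [207.0, 195.0], [204.0, 122.0]]
[(array([ 0.0704, -0.0647,  0.2441]), 0.89)]
```

View pics/w1.png

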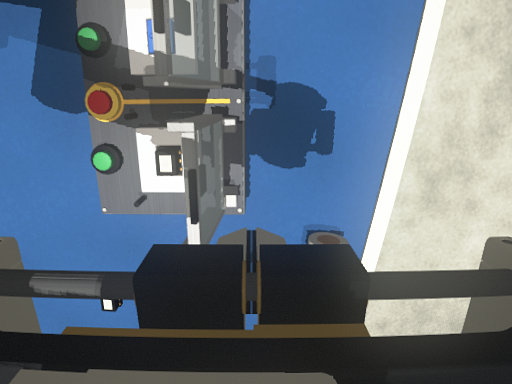

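The wrist view shows the right cover's top edge running from (190,125) to (195,240) with its lip at (194,190), which means about 1.5 rad. The relay is at (166,162) and its button at (106,159). Before descending I'll check where the finger outline projects.

```bash
python3 - <<'E'
from h import *
o,p=wrist(); t=o['tool_pos']
c,s=np.cos(POSE[2]),np.sin(POSE[2])
for dz in(0,.02,.04,.066,.1):
    print(dz,[proj(p,[t[0]+c*a-s*b,t[1]+s*a+c*b,t[2]+dz]).round().tolist()[0] for a in(-.019,0,.019) for b in (-.0095,.0095)])
E
```

```text
0 [[224.0, 235.0], [223.0, 208.0], [252.0, 235.0], [252.0, 208.0], [280.0, 235.0], [281.0, 209.0]]
0.02 [[221.0, 249.0], [220.0, 220.0], [252.0, 249.0], [252.0, 220.0], [283.0, 249.0], [284.0, 220.0]]
0.04 [[217.0, 266.0], [216.0, 234.0], [252.0, 266.0], [252.0, 234.0], [286.0, 266.0], [288.0, 234.0]]
0.066 [[212.0, 294.0], [210.0, 258.0], [252.0, 294.0], [252.0, 259.0], [292.0, 294.0], [294.0, 259.0]]
0.1 [[201.0, 348.0], [198.0, 306.0], [252.0, 348.0], [252.0, 306.0], [303.0, 348.0], [306.0, 306.0]]
```

Request:
apply_moves:
  motion: "0 -0.5 0 3 0 0 0;0 0 0 4 0 0 0;0 0 0 3 0 0 0;0 0 -1.3 0 0 0 0;0 0 -1.3 0 0 0 0;0 0 -1.05 0.1 0 0 0;0 0 -1.05 0.2 0 0 0;0 0 -1.0 0.3 0 0 0;0 0 -1.0 0.4 0 0 0;0 0 0 0 0 0 0"

```text
time: 6.28
tool_pos: [0.6157, -0.0436, 0.234]
tool_rot: [3.14, 0.0, 1.706]
contact_force: [-0.2, -0.3, 1.1]
opening: 0.0003
grip_force: 0.0
```

```bash
python3 - <<'E'
from h import *
o,p=wrist(); print(tst(o['tool_pos']),o['time'],np.round(o['contact_force'],1)); save(p,'w2.png')
for th in(.9,1.0,1.1,1.2,1.3):
    print(th,proj(p,T(POSE,[[.075-.13*np.cos(th)+.004*np.sin(th),y,.135+.13*np.sin(th)+.004*np.cos(th)] for y in(-.145,-.08,-.015)])).round().tolist())
E
```

```text
[ 0.0482 -0.0755  0.234 ] 6.275 [-0.2 -0.3  1.1]
0.9 [[181.0, 314.0], [174.0, 231.0], [167.0, 131.0]]
1.0 [[194.0, 320.0], [188.0, 236.0], [182.0, 132.0]]
1.1 [[210.0, 327.0], [205.0, 240.0], [200.0, 133.0]]
1.2 [[227.0, 332.0], [224.0, 244.0], [221.0, 134.0]]
1.3 [[245.0, 336.0], [245.0, 247.0], [245.0, 135.0]]
```

View pics/w2.png

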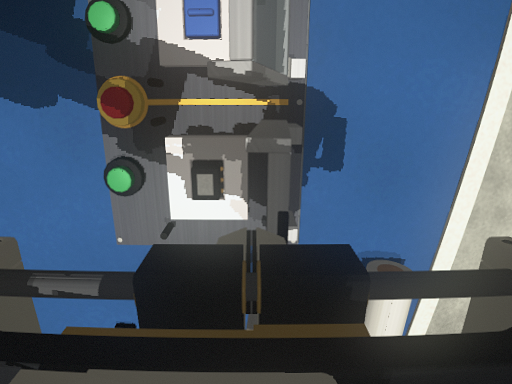

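The wrist view shows the cover's top edge near column 248, so about 1.3 rad, and the shut fingertips are thin (columns 245–262). The relay is undisturbed at (206,180). I'll carry on along the arc.

Request:
apply_moves:
  motion: "0 -0.2 -1.0 0.4 0 0 0;0 -0.2 -1.0 0.5 0 0 0;0 0 -1.0 0.5 0 0 0;0 0 -0.8 0.7 0 0 0;0 0 -0.8 0.7 0 0 0"

```text
time: 6.95
tool_pos: [0.5714, -0.0546, 0.2045]
tool_rot: [3.141, 0.0, 1.704]
contact_force: [-0.5, -0.5, 0.4]
opening: 0.0008
grip_force: 0.0
```

```bash
python3 - <<'E'
from h import *
o=robot.observe(); print(tst(o['tool_pos']),o['time'],np.round(o['contact_force'],1))
p=robot.read_camera('scene'); B=cv2.resize(p['img'][120:250,180:320],None,fx=4.6,fy=4.6,interpolation=2); cv2.imwrite('pics/s3.png',B[:,:,::-1])
for th in(.5,.7,.9,1.1,1.3):
    print(th,((proj(p,T(POSE,[[.075-.13*np.cos(th),y,.135+.13*np.sin(th)] for y in(-.145,-.015)]))+[.7,2]-[180,120])*4.6).round().tolist())
E
```

```text
[ 0.0028 -0.0805  0.2045] 6.95 [-0.5 -0.5  0.4]
0.5 [[149.0, 296.0], [303.0, 207.0]]
0.7 [[162.0, 285.0], [318.0, 195.0]]
0.9 [[179.0, 280.0], [337.0, 189.0]]
1.1 [[201.0, 283.0], [361.0, 190.0]]
1.3 [[225.0, 293.0], [387.0, 199.0]]
```

View pics/s3.png

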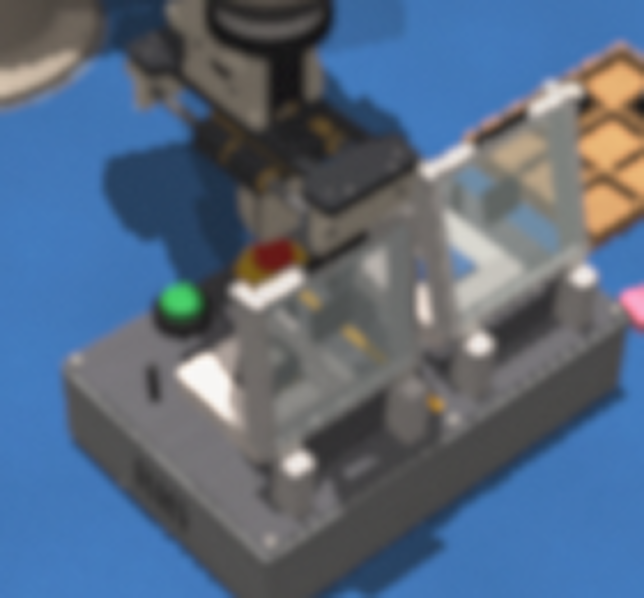

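The scene crop shows the cover's corner at (238,290), almost unmoved, with the gripper on the robot side of it. I need to find where the fingertip really is relative to the cover.

```bash
python3 - <<'E'
from h import *
o,w=wrist(); t=o['tool_pos']; print(tst(t))
p=robot.read_camera('scene'); q=robot.read_camera('top')
print('tcp scene crop',((proj(p,[t,t+[0,0,.066]])+[.7,2]-[180,120])*4.6).round().tolist(),'tcp top',((proj(q,[t,t+[0,0,.066]])-[230,100])*6).round().tolist(),'tcp wrist',proj(w,t).round().tolist())
for th in(.7,1.1,1.3,1.4,1.5):
    e=T(POSE,[[.075-.13*np.cos(th),y,.135+.13*np.sin(th)] for y in(-.145,-.015)])
    print(th,'top',((proj(q,e)-[230,100])*6).round().tolist(),'wrist',proj(w,e).round().tolist())
A=cv2.resize(q['img'][100:200,230:330],(400,400),interpolation=2)
B=cv2.resize(w['img'],(400,300)); 
cv2.imwrite('pics/c4.png',np.hstack([A,cv2.copyMakeBorder(B,0,100,0,0,0)])[:,:,::-1])
for n,x in(('top',q),('wrist',w),('scene',p)): print(n,[(tst(d['centre']),d['score']) for d in robot.search_frame('lid_right_edge',x)])
E
```

```text
[ 0.0014 -0.0803  0.2035]
tcp scene crop [[267.0, 277.0], [267.0, 201.0]] tcp top [[343.0, 346.0], [357.0, 304.0]] tcp wrist [[252.0, 222.0]]
0.7 top [[518.0, 381.0], [191.0, 421.0]] wrist [[214.0, 318.0], [206.0, 124.0]]
1.1 top [[514.0, 260.0], [179.0, 300.0]] wrist [[276.0, 354.0], [284.0, 130.0]]
1.3 top [[508.0, 192.0], [172.0, 233.0]] wrist [[320.0, 366.0], [342.0, 132.0]]
1.4 top [[504.0, 158.0], [167.0, 199.0]] wrist [[344.0, 370.0], [373.0, 133.0]]
1.5 top [[500.0, 125.0], [163.0, 165.0]] wrist [[368.0, 372.0], [404.0, 134.0]]
top []
wrist [(array([ 0.0633, -0.0491,  0.2623]), 0.79)]
scene [(array([ 0.0711, -0.0943,  0.206 ]), 0.72)]
```

View pics/c4.png

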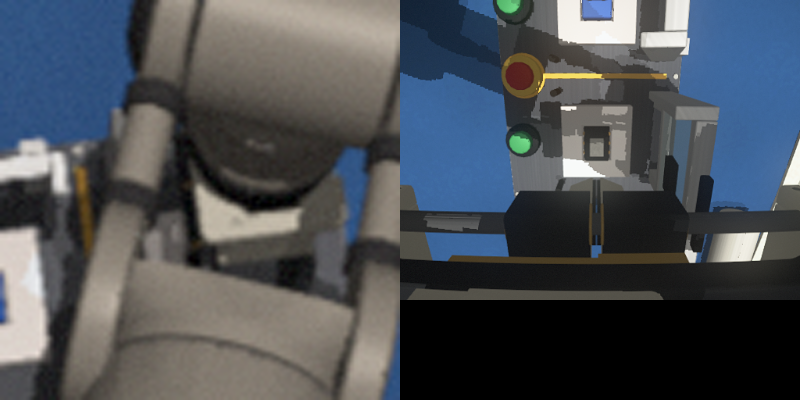

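The wrist view puts the cover's outer edge at about (407,134) in full-image pixels, so it still stands at 1.5 rad and the fingertips are now in front of it. They must have gone over or past it without touching. I'll compare the real tip position with the projected TCP.

```bash
python3 - <<'E'
from h import *
o,w=wrist(); t=o['tool_pos']; p=robot.read_camera('scene')
c,s=np.cos(POSE[2]),np.sin(POSE[2])
S=p['img'][95:215,195:315].copy(); S=cv2.resize(S,(480,480),interpolation=2)
for dz in(0,.03,.066):
    u,v=((proj(p,t+[0,0,dz])[0]+[.7,2]-[195,95])*4).astype(int); cv2.drawMarker(S,(int(u),int(v)),(255,0,255),0,10,1)
W=w['img'][190:340,200:305].copy(); W=cv2.resize(W,None,fx=3,fy=3.2,interpolation=2)
cv2.imwrite('pics/c5.png',np.hstack([S,W[:480]])[:,:,::-1])
print(o['opening'],np.array(w['hand_eye']).round(3).tolist(),w['fovy'])
E
```

```text
0.0006221145905586131 [[0.0, -0.955, -0.295, 0.08], [1.0, 0.0, 0.0, -0.001], [-0.0, -0.295, 0.955, -0.192], [0.0, 0.0, 0.0, 1.0]] 63.0769870272133
```

View pics/c5.png

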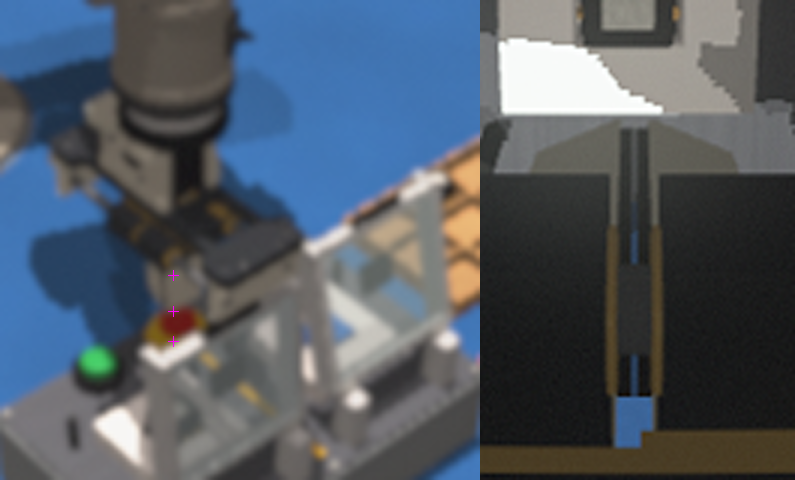

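The scene crop shows the fingertips ending near the middle cross, so the tip looks about 30 mm above the reported TCP, which would take it just over the cover. I'll check the wrist camera's height independently against the buttons.

```bash
python3 - <<'E'
from h import *
o,w=wrist(); print(tst(o['tool_pos']),w['k1'])
def cen(m): 
    n,_,st,c=cv2.connectedComponentsWithStats(m.astype(np.uint8)); return [c[i] for i in range(1,n) if st[i,4]>150]
i=w['img'].astype(int); r,g,b=i[...,0],i[...,1],i[...,2]
gr=sorted(cen((g>1.6*r)&(g>1.4*b)&(g>60)),key=lambda c:c[1]); rd=cen((r>2.2*g)&(r>2*b)&(r>60)); bl=cen((b>1.8*r)&(b>1.5*g)&(i.sum(2)>200))
print(np.round(gr),np.round(rd),np.round(bl))
L=T(POSE,[[-.095,.08,.107],[-.095,-.08,.107],[-.09,0,.107],[0,-.08,.123]]); print(proj(w,L).round(1).tolist())
obs=np.array([gr[-1],rd[0]]); X=L[1:3]
R,t=w['R'].copy(),w['t'].copy()
def f(d): w['t']=t-R@d; return (proj(w,X)-obs).ravel()
s=least_squares(f,[0,0,0]); print('camera shift',s.x.round(4),s.fun.round(1))
E
```

```text
[ 0.0032 -0.0808  0.2048] -0.0637682247099527
[[139.   8.]
 [152. 182.]] [[151.  96.]] [[ 89.   6.]
 [253.   9.]
 [450. 106.]
 [ 65. 187.]
 [ 84. 314.]]
[[134.8, -1.6], [150.0, 181.8], [147.7, 95.9], [247.9, 186.4]]
camera shift [-0.0019  0.0002  0.0016] [ 0.4 -0.  -0.3  0. ]
```

The camera height is right to 2 mm, so the fingertips really are shorter than I assumed. They slid over the cover's top and it didn't move. I'll go back over it and come down lower behind.

Request:
apply_moves:
  motion: "0 0 0 -4 0 0 0;0 0 0 -4 0 0 0;0 0 0 -4 0 0 0;0 0 0 -2 0 0 0;0 0 0 0 0 0 0;0 0 3 0 0 0 0;0 0 3 0 0 0 0;0 0 3 0 0 0 0;0 0 3 0 0 0 0;0 0 0 0 0 0 0;0 0 0 4 0 0 0;0 0 0 4 0 0 0;0 0 0 3 0 0 0;0 0 0 1.5 0 0 0;0 0 0 0 0 0 0;0 0 0 0 0 0 0"

```text
time: 9.45
tool_pos: [0.6911, -0.0391, 0.2214]
tool_rot: [3.139, 0.001, 1.704]
contact_force: [0.9, -0.3, 0.9]
opening: 0.0005
grip_force: 0.0
```

```bash
python3 - <<'E'
from h import *
o,w=wrist(); print(tst(o['tool_pos']),o['time'],np.round(o['contact_force'],1)); save(w,'w6.png')
a=[cv2.imread(f'pics/w{k}.png').astype(int) for k in(1,2,6)]
d=np.maximum(abs(a[0]-a[1]).max(2),abs(a[1]-a[2]).max(2))
for c in range(210,296,6): 
    col=cv2.blur(d[:,c-1:c+2].mean(1).reshape(-1,1),(1,3)).ravel(); r=np.where(col[150:330]>14)[0]; print(c,150+r.max(),end='; ')
for th in(1.4,1.5,1.6): print(th,proj(w,T(POSE,[[.075-.13*np.cos(th)+.004,y,.135+.13*np.sin(th)] for y in(-.08,-.015)])).round().tolist())
print([(tst(x['centre']),x['score']) for x in robot.search_frame('lid_right_edge',w)])
E
```

```text
[ 0.1235 -0.0809  0.2214] 9.45 [ 0.9 -0.3  0.9]
210 251; 216 251; 222 250; 228 248; 234 247; 240 230; 246 329; 252 329; 258 325; 264 329; 270 326; 276 329; 282 329; 288 329; 294 329; 1.4 [[129.0, 250.0], [114.0, 128.0]]
1.5 [[152.0, 251.0], [139.0, 128.0]]
1.6 [[176.0, 252.0], [166.0, 128.0]]
[(array([ 0.0725, -0.0467,  0.2415]), 0.89)]
```

Request:
apply_moves:
  motion: "0 0 -1 0 0 0 0;0 0 -1 0 0 0 0;0 0 -1 0 0 0 0;0 0 -1 0 0 0 0;0 0 -1 0 0 0 0;0 0 -1 0 0 0 0"

```text
time: 10.3
tool_pos: [0.6308, -0.0469, 0.2198]
tool_rot: [3.141, -0.0, 1.704]
contact_force: [3.2, 0.3, -1.5]
opening: 0.0004
grip_force: 1.3
```

```bash
cat > look.py <<'E'
from h import *
o,w=wrist(); print(tst(o['tool_pos']),o['time'],np.round(o['contact_force'],1),np.round(o['joint_efforts'],1))
print('wrist',[(tst(x['centre']),round(x['score'],2)) for x in robot.search_frame('lid_right_edge',w)])
p=robot.read_camera('scene')
print('scene',[(tst(x['centre']),round(x['score'],2)) for x in robot.search_frame('lid_right_edge',p)])
cv2.imwrite('pics/last_s.png',p['img'][:,:,::-1]);save(w,'last_w.png')
E
python3 look.py
```

```text
[ 0.0627 -0.0807  0.2198] 10.3 [ 3.2  0.3 -1.5] [ -0.1 -54.1 -26.   -0.2   1.1   0.1]
wrist [(array([ 0.0539, -0.0393,  0.2376]), 0.87)]
scene [(array([ 0.0613, -0.103 ,  0.1936]), 0.58)]
```

Contact: 3 N against the push, and the cover is turning. I'll continue on the arc.

Request:
apply_moves:
  motion: "0 0 -0.9 0.2 0 0 0;0 0 -0.8 0.3 0 0 0;0 0 -0.9 0.4 0 0 0;0 0 -0.9 0.5 0 0 0;0 0 -0.8 0.6 0 0 0;0 0 -0.8 0.65 0 0 0"

```text
time: 11.25
tool_pos: [0.5798, -0.0538, 0.1928]
tool_rot: [-3.141, -0.0, 1.704]
contact_force: [0.8, 0.0, 2.1]
opening: 0.0002
grip_force: 1.1
```

```bash
python3 look.py
```

```text
[ 0.0112 -0.0808  0.1928] 11.25 [0.8 0.  2.1] [  0.2 -47.4 -24.6   0.    0.5   0.1]
wrist [(array([ 0.0228, -0.0422,  0.2014]), 0.64)]
scene [(array([ 0.0375, -0.0984,  0.1762]), 0.94)]
```

Request:
apply_moves:
  motion: "0 0 -0.65 0.75 0 0 0;0 0 -0.65 0.8 0 0 0;0 0 -0.5 0.9 0 0 0;0 0 -0.5 0.9 0 0 0"

```text
time: 11.95
tool_pos: [0.5572, -0.0567, 0.159]
tool_rot: [-3.141, -0.0, 1.704]
contact_force: [-0.1, 0.5, 2.9]
opening: 0.0006
grip_force: 1.2
```

```bash
python3 look.py
```

```text
[-0.0116 -0.0807  0.159 ] 11.95 [-0.1  0.5  2.9] [  0.2 -45.8 -23.6   0.1   0.3   0. ]
wrist [(array([ 0.0099, -0.0466,  0.1751]), 0.83)]
scene [(array([ 0.0249, -0.0995,  0.1612]), 0.83)]
```

Request:
apply_moves:
  motion: "0 0 -0.2 0.6 0 0 0;0 0 -0.1 0.6 0 0 0;0 0 0 0.5 0 0 0;0 0 0 0.3 0 0 0"

```text
time: 12.65
tool_pos: [0.5546, -0.057, 0.1393]
tool_rot: [-3.141, -0.0, 1.704]
contact_force: [-1.2, -0.1, 2.8]
opening: 0.0005
grip_force: 1.1
```

```bash
python3 look.py
```

```text
[-0.0142 -0.0807  0.1393] 12.65 [-1.2 -0.1  2.8] [  0.  -46.1 -22.8   0.1  -0.1  -0. ]
wrist [(array([-0.0907, -0.002 ,  0.1097]), 0.72), (array([ 0.0126, -0.0455,  0.1613]), 0.61)]
scene [(array([ 0.0236, -0.1069,  0.1499]), 0.61)]
```

Request:
apply_moves:
  motion: "0 0 0 0.4 0 0 0;0 0 0 0.4 0 0 0;0 0 0 0 0 0 0"

```text
time: 13.22
tool_pos: [0.5546, -0.0571, 0.1313]
tool_rot: [-3.141, -0.0, 1.704]
contact_force: [-0.3, -0.2, -0.2]
opening: 0.0004
grip_force: 0.0
```

Request:
apply_moves:
  motion: "0 0 0 0.4 0 0 0;0 0 0 0.4 0 0 0"

```text
time: 13.48
tool_pos: [0.5547, -0.0571, 0.1235]
tool_rot: [-3.142, -0.0, 1.704]
contact_force: [-0.4, 0.4, 2.6]
opening: 0.0002
grip_force: 1.1
```

```bash
python3 look.py; python3 - <<'E'
from h import *
p=robot.read_camera('scene'); B=cv2.resize(p['img'][130:250,180:300],(480,480),interpolation=2); w=robot.read_camera('wrist')['img'][100:300,100:420]
for th in(0,.1,.2,.3): print(th,((proj(p,T(POSE,[[.075-.13*np.cos(th),y,.135+.13*np.sin(th)] for y in(-.145,-.015)]))+[.7,2]-[180,130])*4).round().tolist())
cv2.imwrite('pics/c7.png',np.hstack([B,cv2.copyMakeBorder(w,0,280,0,0,0)])[:,:,::-1])
E
```

```text
[-0.0141 -0.0807  0.1235] 13.475 [-0.4  0.4  2.6] [  0.2 -46.6 -22.7   0.2  -0.2   0. ]
wrist [(array([ 0.0134, -0.0433,  0.1521]), 0.96), (array([0.0344, 0.0137, 0.2245]), 0.26)]
scene [(array([ 0.0262, -0.107 ,  0.143 ]), 0.61)]
0 [[120.0, 264.0], [250.0, 188.0]]
0.1 [[120.0, 253.0], [251.0, 176.0]]
0.2 [[121.0, 242.0], [252.0, 166.0]]
0.3 [[123.0, 233.0], [255.0, 156.0]]
```

View pics/c7.png

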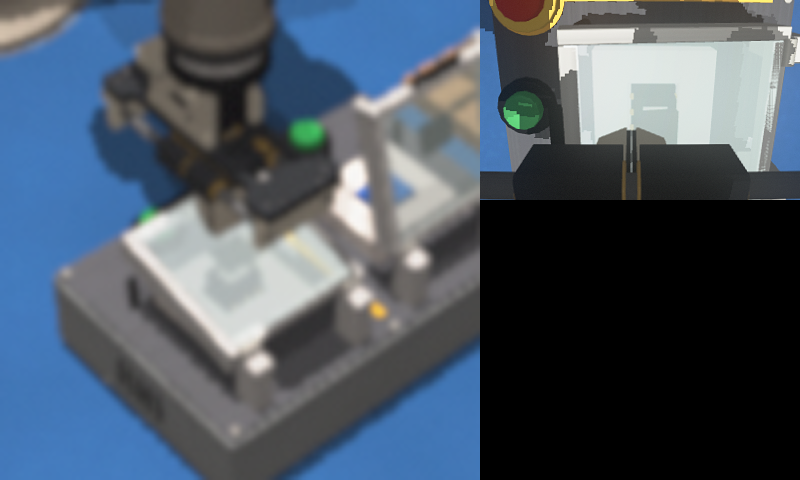

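The last view shows the cover's front corner at (125,235), about 0.25 rad, so it's nearly shut. The tip is therefore about 33 mm above the reported TCP, and I expect the shut position at a reading near 0.105. I'll press on slowly.

Request:
apply_moves:
  motion: "0 0 0 0.4 0 0 0;0 0 0 0.4 0 0 0;0 0 0 0.4 0 0 0"

```text
time: 14.15
tool_pos: [0.5546, -0.0571, 0.1114]
tool_rot: [-3.141, -0.0, 1.704]
contact_force: [-1.9, -0.6, 2.1]
opening: 0.0002
grip_force: 1.2
```

Request:
apply_moves:
  motion: "0 0 0 0.3 0 0 0;0 0 0 0.2 0 0 0"

```text
time: 14.4
tool_pos: [0.5546, -0.0571, 0.1064]
tool_rot: [-3.141, -0.0, 1.704]
contact_force: [-1.5, -0.3, 2.3]
opening: 0.0004
grip_force: 1.1
```

Request:
apply_moves:
  motion: "0 0 0 0.2 0 0 0"

```text
time: 14.52
tool_pos: [0.5548, -0.0571, 0.1051]
tool_rot: [3.141, -0.0, 1.704]
contact_force: [-6.1, -0.2, 17.5]
opening: 0.0003
grip_force: 8.4
```

Shut at a reading of 0.105, with 17 N against the stop. I'll hold briefly, lift, go in front above the right button, and turn 90° so the gripper body clears the cover.

Request:
apply_moves:
  motion: "0 0 0 0 0 0 0;0 0 0 0 0 0 0;0 0 0 0 0 0 0;0 0 0 -2 0 0 0;0 0 0 -4 0 0 0;0 0 0 -4 0 0 0;0 0 -3 0 0 0 0;0 0 -3 0 0 0 0;0 0 -3 0 0 0 0;0 0 0 0 0 0 0.16;0 0 0 0 0 0 0.16;0 0 0 0 0 0 0.16;0 0 0 0 0 0 0.16;0 0 0 0 0 0 0.16;0 0 0 0 0 0 0.16;0 0 0 0 0 0 0.16;0 0 0 0 0 0 0.16;0 0 0 0 0 0 0.16;0 0 0 0 0 0 0.13;0 0 0 0 0 0 0"

```text
time: 17.02
tool_pos: [0.4658, -0.069, 0.2046]
tool_rot: [-3.141, -0.0, 0.135]
contact_force: [0.7, 0.3, 0.5]
opening: 0.0003
grip_force: 0.0
```

```bash
python3 - <<'E'
from h import *
o,w=wrist(); print(tst(o['tool_pos']),o['tool_rot'],o['time'],np.round(o['contact_force'],1),o['qpos'].round(2))
p=robot.read_camera('scene'); g=cv2.cvtColor(p['img'],cv2.COLOR_RGB2GRAY)
# white front-right corner of shut frame: brightest edge profile along predicted positions per angle
for th in(0,.04,.1,.2,.3):
    a=T(POSE,[[.075-.127*np.cos(th),y,.135+.127*np.sin(th)+.004] for y in np.linspace(-.14,-.12,5)]); q=proj(p,a)+[.7,2]
    print(th,q[0].round(1),[int(g[int(round(v)),int(round(u))]) for u,v in q])
for n,x in(('scene',p),('wrist',w)): print(n,[(tst(d['centre']),round(d['score'],2)) for d in robot.search_frame('lid_right_edge',x)])
q=robot.read_camera('top'); print('top',[(tst(d['centre']),round(d['score'],2)) for d in robot.search_frame('lid_right_edge',q)])
i=w['img'].astype(int); r,gg,b=i[...,0],i[...,1],i[...,2]
n,_,st,c=cv2.connectedComponentsWithStats(((gg>1.6*r)&(gg>1.4*b)&(gg>60)).astype(np.uint8)); print([(c[k].round(),st[k,4]) for k in range(1,n) if st[k,4]>100])
print(proj(w,T(POSE,[[-.095,-.08,.107],[-.055,-.145,.139],[-.055,-.015,.139]])).round())
save(w,'w8.png')
m=robot.trace('lid_right_edge',p); print([(k['score'],np.argwhere(k['pixels']).min(0),np.argwhere(k['pixels']).max(0)) for k in m])
E
```

```text
[-0.1038 -0.0807  0.2046] [-3.14148098e+00 -4.25777615e-04  1.35007326e-01] 17.025 [0.7 0.3 0.5] [-0.31  0.23  1.64  0.    1.26  1.13]
0 [211.9 194.9] [198, 225, 223, 219, 194]
0.04 [211.9 193.8] [204, 213, 187, 142, 159]
0.1 [211.9 192.1] [130, 103, 123, 95, 89]
0.2 [212.1 189.6] [50, 36, 44, 67, 76]
0.3 [212.5 187.3] [37, 42, 60, 74, 78]
scene [(array([ 0.0125, -0.0906,  0.1358]), 0.55)]
wrist [(array([-0.0008, -0.0791,  0.1386]), 0.93)]
top [(array([ 0.0447, -0.0359,  0.138 ]), 0.88)]
[(array([ 88., 171.]), np.int32(669)), (array([251., 170.]), np.int32(563))]
[[250. 173.]
 [330. 135.]
 [171. 135.]]
[(0.69, array([176, 211]), array([222, 267])), (0.53, array([138, 268]), array([193, 307]))]
```

The cover reads shut (about 0 rad) and the button is where predicted. I'll descend to just above it.

Request:
apply_moves:
  motion: "0 0 0 3 0 0 0;0 0 0 4 0 0 0;0 0 0 3 0 0 0;0 0 0 1.5 0 0 0;0 0 0 0.8 0 0 0;0 0 0 0 0 0 0"

```text
time: 18.12
tool_pos: [0.4656, -0.069, 0.0816]
tool_rot: [-3.141, 0.0, 0.134]
contact_force: [-0.2, 0.3, 0.7]
opening: 0.0007
grip_force: 0.0
```

Request:
apply_moves:
  motion: "0 0 0 0.3 0 0 0;0 0 0 0.3 0 0 0"

```text
time: 18.38
tool_pos: [0.466, -0.0691, 0.0761]
tool_rot: [3.141, -0.001, 0.134]
contact_force: [-0.3, -0.4, -0.8]
opening: 0.0004
grip_force: 0.0
```

Request:
apply_moves:
  motion: "0 0 0 0.3 0 0 0"

```text
time: 18.5
tool_pos: [0.4658, -0.0691, 0.0728]
tool_rot: [3.141, -0.001, 0.134]
contact_force: [-0.5, -0.3, 1.4]
opening: 0.0006
grip_force: 0.8
```

Contact where expected. Next is the press.

Request:
apply_moves:
  motion: "0 0 0 0.2 0 0 0;0 0 0 0.2 0 0 0"

```text
time: 18.75
tool_pos: [0.4658, -0.0691, 0.0689]
tool_rot: [3.141, -0.001, 0.134]
contact_force: [-0.3, 0.6, 3.5]
opening: 0.0004
grip_force: 1.9
```

Request:
apply_moves:
  motion: "0 0 0 0.2 0 0 0;0 0 0 0 0 0 0"

```text
time: 19.0
tool_pos: [0.4658, -0.0691, 0.0672]
tool_rot: [3.141, -0.001, 0.134]
contact_force: [-1.5, 0.1, 7.5]
opening: 0.0006
grip_force: 3.7
```

At the bottom stop (7.5 N). I'll hold, then release and retreat.

Request:
apply_moves:
  motion: "0 0 0 0.1 0 0 0;0 0 0 0 0 0 0;0 0 0 -1 0 0 0;0 0 0 -2 0 0 0;0 0 0 -4 0 0 0;0 0 0 -4 0 0 0;0 0 0 -3 0 0 0;0 0 0 0 0 0 0;0 0 0 0 0 0 0"

```text
time: 20.12
tool_pos: [0.4649, -0.0688, 0.2047]
tool_rot: [-3.141, 0.002, 0.134]
contact_force: [-0.7, -0.7, 0.4]
opening: 0.0005
grip_force: 0.0
```

```bash
python3 - <<'E'
from h import *
o=robot.observe(); print(tst(o['tool_pos']),o['time'],np.round(o['contact_force'],1))
p=robot.read_camera('scene'); g=cv2.cvtColor(p['img'],cv2.COLOR_RGB2GRAY)
for th in(0,.04,.1,.2):
    q=proj(p,T(POSE,[[.075-.127*np.cos(th),y,.135+.127*np.sin(th)+.004] for y in np.linspace(-.14,-.12,5)]))+[.7,2]
    print(th,[int(g[int(round(v)),int(round(u))]) for u,v in q])
E
```

```text
[-0.1047 -0.0805  0.2047] 20.125 [-0.7 -0.7  0.4]
0 [198, 225, 222, 219, 194]
0.04 [203, 213, 186, 142, 159]
0.1 [130, 105, 122, 95, 88]
0.2 [50, 36, 44, 67, 75]
```

```bash
python3 -c "
from cell import robot
print(robot.hand_in())"
```

```text
the job is handed in; nothing more can be done
None
```

The job is handed in, with no verdict returned: I pushed the right station's cover shut (about 0 rad), pressed its green button fully in and released it, after a first pass at the cover slid over its top without moving it.

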